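Shift the bobbin winder's gearbox into third

TASK

The bobbin winder's gearbox stands in one of its two left-hand speeds, or between them. Push its lever through the H-shaped gate into the third speed, the slot on the far right as the robot sees it (three dots), until it is fully home, then take the hand away. Only push the lever with the fingertips, do not grip it, do not let it stray into the near right slot, push gently (under 35 N), and leave the things lying round it alone.

Things in the scene. Friction and masses are not known exactly. Their poses are not given: they have to be found in the camera images.
- gearbox: small grey gearbox, fixed to the desk, turned by up to 0.4 rad; housing 124x124 mm in plan, foot 150x135 mm, top 108 mm high. Origin: centre of its underside; x axis to its far side, y to its left, z up. A motor (diameter 60 mm, reaching 127 mm from the origin, 86 mm high) projects on the far side, a bobbin (diameter 56 mm, reaching 106 mm) on the left
- gate_centre (a point): middle of the steel gate plate's top, 108 mm above the desk, axes as the gearbox. Gate: an H; two slots along x, at y = +22 mm (left) and -22 mm (right), joined by one cross channel along y at x = 0. Dots: far left 1, near left 2, far right 3, near right 4. The lever can cross only with lever_fore within about 0.04 rad of 0; tongues with rounded corners (4 mm) bar it otherwise
- knob_centre (a point): centre of the lever's black knob: round-ended, diameter 32 mm, 48 mm long, on a steel stick of diameter 10 mm. The lever swings about a pivot on the gearbox's z axis, 20 mm above the desk. With s = lever_side and f = lever_fore the knob's centre lies 168 mm x (sin f, -sin s cos f, cos s cos f) from the pivot in the gearbox's axes: 188 mm above the desk when upright
- lever_side (a joint): sideways swing of the lever, rad: 0 upright, +0.256 stop at the right (right-hand slots), -0.256 stop at the left (left-hand slots; it starts there). Stays where it is left; moving it takes about 3 N at the knob, and so for lever_fore
- lever_fore (a joint): swing of the lever away from the robot, rad: 0 in the cross channel, +0.30 stop at the end of a far slot, -0.30 stop at the end of a near slot. It starts anywhere from -0.29 to +0.29
- marker_pen_mid (a point): centre of the black and red marker pen, 14x122x14 mm; it is loose, and lies on the desk close in front of the gearbox; to be left alone
- usb_drive_mid (a point): centre of the blue memory stick, 18x53x8 mm; it is loose, and lies close to the right of the gearbox; to be left alone
- green_tin_mid (a point): centre of the green tin with a white lid, standing, 64x64x93 mm; it is loose, and stands to the right of the gearbox, far side; to be left alone
- pliers_redgrip_mid (a point): centre of the pliers with red grips, lying, 56x103x12 mm; they are loose, and lie to the left of the gearbox, in front of the bobbin; to be left alone
- pen_torch_mid (a point): centre of the grey pen torch, 22x94x21 mm; it is loose, and lies on the desk further to the right; to be left alone
- tweezers_mid (a point): centre of the steel tweezers lying on edge, 14x122x9 mm; they are loose, and lie on the desk further to the left; to be left alone

How it is judged (in metres and radians):
On the way:
1. the lever has crossed to the right-hand side through the cross channel (value of joint lever_side above 0.17 rad and value of joint lever_fore between -0.1 and 0.12 rad), for 0.1 s.
At the end, for the whole second after the job is handed in: the lever is in the far right slot (lever_side above 0.17 rad), within 0.035 rad (6 mm at the knob) of its end stop (lever_fore above 0.265 rad), and at rest (value of joint lever_side above 0.17 rad and value of joint lever_fore above 0.265 rad and velocity of joint lever_fore between -0.02 and 0.02 rad/s); the robot touches nothing.
It fails at once if the lever strayed into the near right slot (lever_fore below -0.13 rad on the right-hand side) (value of joint lever_side above 0.1 rad and value of joint lever_fore below -0.13 rad).
It fails at once if the lever was gripped, or pushed with more than 35 N (contact force between the fingers and lever_fore above 35 N).
It fails at once if something lying round the gearbox was moved by more than 20 mm (distance of any of marker_pen_mid, usb_drive_mid, green_tin_mid, pliers_redgrip_mid, pen_torch_mid, tweezers_mid from where it was at the start of the episode above 0.02 m).
It also fails if it takes over 48 s, if anything falls off the work surface, if the arm or the gripper's body presses on something with over 40 N, if the wrist force passes 120 N, or if a joint passes its speed limit or range.

ROBOT

A 7-joint arm with a two-finger parallel gripper is mounted at the origin on a cart in front of the work surface, level with it; the furniture and walls round the work are solid. World frame = base frame: x ahead of the robot, y to its left, z up, the work surface at z = 0. Lengths are in mm, angles in rad, forces in N, time in s.
With the tool pointing down it reaches from about 400 to 875 mm from the base axis. Payload 4.4 kg.
Tool frame: the origin (TCP) lies at the very end of the fingers, on their centre line; the grasp point (between the pads) lies 19 mm behind it; y points along the fingers, z is the direction in which the jaws open and shut, and the axes are right-handed (so a half turn about y gives the same grasp; the last joint's range is limited). The gripper opens to 85 mm and grips with 20 to 120 N. Pads are 22 mm wide; open, the fingers measure 114 mm over their backs; the gripper's body (76 mm by 85 mm) begins 54 mm behind the grasp point. The pads swing forward as they close: fully open they stand 13 mm farther back than shut.
Start: joints at [1.125, 0.628, 0.038, 1.517, -0.027, 0.996, -0.02], TCP at [241.006, -603.684, 231.313] pointing down, gripper open.
Joint ranges: [-3.06, 3.06], [-0.37, 2.12], [-1.25, 1.32], [0.18, 2.47], [-1.1, 4.24], [0.23, 1.98], [-2.94, 2.94]. Speed limits (rad/s): [2.57, 2.57, 3.14, 3.14, 3.14, 3.14, 3.14].

INTERFACE

Orientations are given as [roll, pitch, yaw] about the fixed x, y, z axes, in that order (R = Rz(yaw) Ry(pitch) Rx(roll)).
In Python, from cell import read_state, get_image, finish_job gives the robot as it stands. The module is installed in compiled form; this text tells all that it offers.
- The arm moves only by the tool servo_tool, never from a script. Its argument "increments" is a list of rows, each an object of numbers: "dx", "dy", "dz": the shift along the world's x, y, z in cm; "ax", "ay", "az": the turn, a rotation vector about the world's x, y, z in rad; "claw": the closure, from -1 (fully open) to 1 (shut). A call has 1 to 8 rows; each row is the pose to reach, as a shift and turn from the pose commanded when the call began; what a row does not reach only later rows make up. A row lasts 1/12 s, in which the tool goes at most 41.7 mm and 7.16 degrees, less where a joint would pass 70% of its speed; a pose out of reach is approached as far as the arm can. A call with a gripper value outside its range is refused whole. The fingers move at their own pace and stop on an object; the grip force is fixed at half the most. Time passes only in rows, so rows that repeat a pose let the fingers close. It gives the time, the measured TCP pose, the force and the opening at its end, in the units of the state.
- read_state(): the state, without advancing time (a new reading comes with each control period).
- get_image(name): name is "scene" or "top" or "wrist"; returns a dict with "color" (420x560x3 uint8, red, green, blue), "fov_y" (degrees; the focal length in pixels is half the picture's height over the tangent of half this angle, whatever the lens; pixels are square), "cx", "cy" (the principal point, pixels), "R" (3x3) and "t" (3): a world point X has camera coordinates R X + t. Camera axes: x right, y down, z forward; pixel columns grow to the right and rows downward; lengths in mm; the calibration is good to about 2 mm. A picture is of the moment at which its call begins. There is no depth.
- finish_job(): hands the job in, once; it reports no verdict.
The state is a dict: "clock": time; "qpos": joint angles; "qd": joint speeds; "tau": joint torques, N m; "eef_pos": TCP position; "tool_rot": TCP orientation; "force": force on the tool from outside, world axes, zero at the start; "torque": the same for the moment, N m; "width": finger opening in mm.
Only numpy, scipy, OpenCV 4.12 (cv2) and the standard library are available. Lean on these libraries where they do the work, as an engineer would, in place of code of your own. Each camera call takes 0.05 s, during which the arm holds its last target.

## Working session

There is one attempt and no reset: what is moved stays moved. The work goes in short steps, Python scripts to look and compute and a tool call to move; the robot and the scene stay as the last step left them, time stands still between calls to the robot, and variables do not carry over. Pictures are saved under pics/ and viewed, and the job is handed in when it is done.

Besides the shell and the picture viewer there is one more tool, called after ">>>" by a JSON object that holds its "fn" and its "kwargs", one argument or row to a line. servo_tool: Moves the arm, as the interface text tells. Its arguments: {"type":"object","properties":{"increments":{"type":"array","items":{"type":"object","properties":{"dx":{"type":"number"},"dy":{"type":"number"},"dz":{"type":"number"},"ax":{"type":"number"},"ay":{"type":"number"},"az":{"type":"number"},"claw":{"type":"number"}}}}},"required":["increments"]}

```bash
mkdir -p pics
python3 - <<'E'
from cell import *
import cv2,json,numpy as np
s=read_state(); print(s)
for n in("scene","top","wrist"):
    g=get_image(n); cv2.imwrite(f"pics/{n}0.png",g["color"][:,:,::-1])
    print(n,g["fov_y"],g["cx"],g["cy"],np.array(g["R"]).tolist(),g["t"])
E
```

```text
{'clock': 0.0, 'qpos': array([ 1.1251923 ,  0.6293727 ,  0.0384483 ,  1.51839118, -0.0270323 ,
        0.99631754, -0.02002839]), 'qd': array([ 1.47027176e-03,  7.62000693e-04,  6.14348891e-04, -5.40236003e-05,
        1.22541814e-04, -2.40821256e-04, -1.11573201e-03]), 'tau': array([-4.83693111e-04, -5.63405764e+01,  1.22578505e+00, -1.93444723e+01,
        1.10277216e-02,  1.04501290e-02,  1.09567156e-05]), 'eef_pos': array([ 240.77112719, -603.06497622,  230.36458432]), 'tool_rot': array([-1.57276714e+00, -4.78963532e-06, -2.76184025e+00]), 'force': array([ 1.00477173, -0.50826374, -0.88019216]), 'torque': array([ 0.0495145 , -0.00912822, -0.00426549]), 'width': 85.55404442996108}
scene 53.6054577397608 269.8018479650745 208.36413338948395 [[-0.5805399284867809, -0.8139331643494986, -0.02204983910542968], [-0.5416230173573598, 0.40625092578460714, -0.7359379677444686], [0.6079620864011772, -0.41529867477655363, -0.6766898198048839]] [279.88834967 362.2122552  932.85865842]
top 54.815488048740654 286.9800968390901 211.57745420786037 [[-0.027333455358292486, -0.9995593007069912, -0.011579576344882367], [-0.983403672810355, 0.028966531566530368, -0.17910375862083316], [0.1793602478847548, 0.006491873316380283, -0.9837620429044633]] [   3.09962156  529.04459503 1170.42107804]
wrist 68.05292492300556 278.21399408877346 212.06454073469723 [[0.371608745287455, -0.9283889560945529, -0.0009416090228174545], [-0.8852182551252095, -0.3546340164986293, 0.3010371324855653], [-0.2798134757637043, -0.11103450159170555, -0.9536119536988399]] [-649.80358626  -39.64180207  379.08403708]
```

View pics/scene0.png

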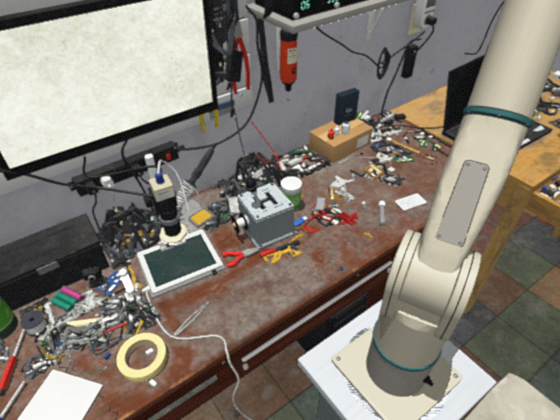

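View pics/top0.png

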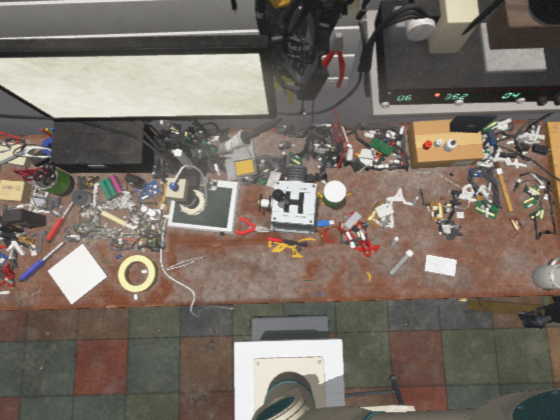

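Run:
```python
import cv2,numpy as np
a=cv2.imread("pics/scene0.png")[170:260,210:320]; b=cv2.imread("pics/top0.png")[150:260,225:365]
cv2.imwrite("pics/sc1.png",cv2.resize(a,None,fx=7,fy=6.6,interpolation=cv2.INTER_CUBIC) if 0 else cv2.resize(a,None,fx=6,fy=6,interpolation=cv2.INTER_CUBIC))
cv2.imwrite("pics/tc1.png",cv2.resize(b,None,fx=5,fy=5,interpolation=cv2.INTER_CUBIC))
```

```text
(no output)
```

View pics/sc1.png

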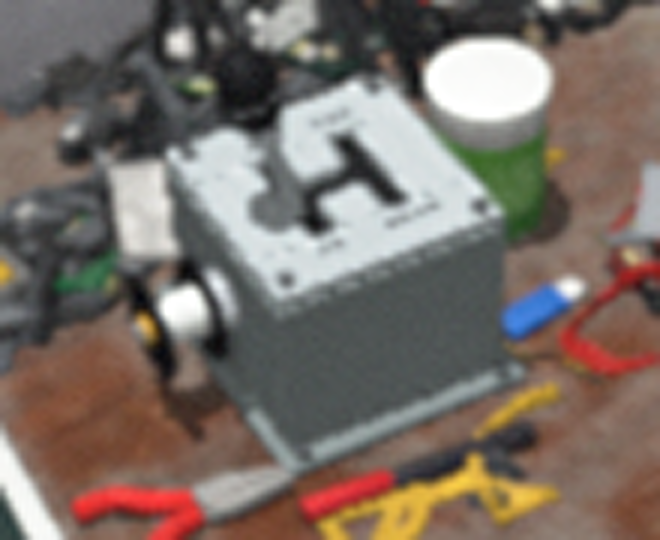

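View pics/tc1.png

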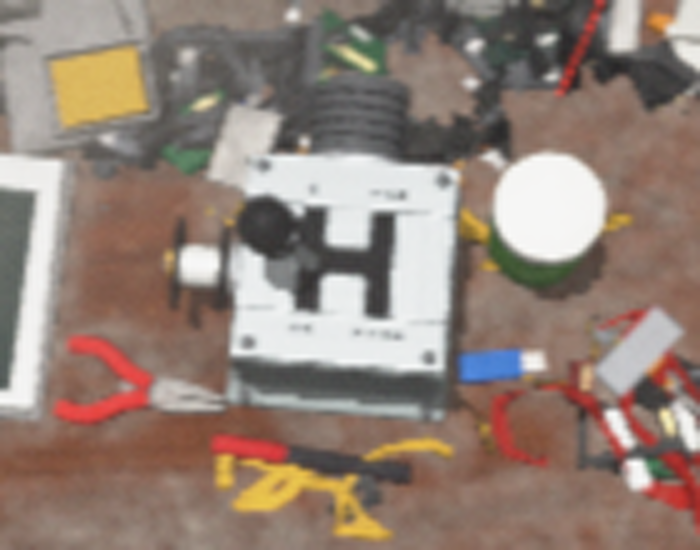

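View pics/wrist0.png

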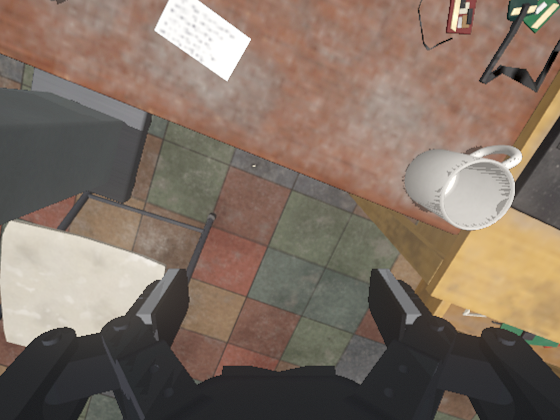

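The scene view shows the gearbox at about (265,215), and the knob black against clutter at about (251,182). In the top view the gate plate spans crop (235–460, 158–368), i.e. about (294,203) in the full image. The knob is at about (278,195), on the left and forward of centre. Next I'll measure both.

```bash
cat > h.py <<'E'
import numpy as np,cv2
from cell import *
def ray(g,u,v):
    f=210/np.tan(np.radians(g["fov_y"])/2); R=np.array(g["R"]);t=np.array(g["t"])
    d=R.T@np.array([(u-g["cx"])/f,(v-g["cy"])/f,1]); return -R.T@t,d
def onz(g,u,v,z):
    c,d=ray(g,u,v); return c+d*(z-c[2])/d[2]
def proj(g,X):
    f=210/np.tan(np.radians(g["fov_y"])/2); p=np.array(g["R"])@X+np.array(g["t"]); return p[:2]/p[2]*f+[g["cx"],g["cy"]]
def knob(o,yaw,s,f):
    R=np.array([[np.cos(yaw),-np.sin(yaw)],[np.sin(yaw),np.cos(yaw)]])
    k=168*np.array([np.sin(f),-np.sin(s)*np.cos(f),np.cos(s)*np.cos(f)]); k[2]+=20
    k[:2]=R@k[:2]+o; return k
E
python3 - <<'E'
from h import *
g=get_image("top"); im=g["color"]
hsv=cv2.cvtColor(im,cv2.COLOR_RGB2HSV)
m=((hsv[...,2]>165)&(hsv[...,1]<45)).astype(np.uint8); m[:, :268]=0; m[:,320:]=0;m[:180]=0;m[:230][225:]=0
n,l,st,ce=cv2.connectedComponentsWithStats(m); i=1+st[1:,4].argmax(); print(st[i])
c=max(cv2.findContours((l==i).astype(np.uint8),0,cv2.CHAIN_APPROX_NONE)[0],key=cv2.contourArea)
r=cv2.minAreaRect(cv2.convexHull(c)); print(r)
b=cv2.boxPoints(r); P=np.array([onz(g,u+0,v+0,108) for u,v in b]); print(P, P.mean(0))
# crop coords -> full px
cr=lambda x,y:((x+.5)/5-.5+225,(y+.5)/5-.5+150)
S=np.array([onz(g,*cr(*p),108) for p in [(263,165),(443,181),(428,357),(248,342)]]); print("screws",S,S.mean(0))
for a,b_ in((3,0),(2,1)): d=S[a]-S[b_]; print(np.arctan2(-d[1],-d[0]))
for a,b_ in((1,0),(2,3)): d=S[a]-S[b_]; print(np.arctan2(d[0],-d[1]))
k=((hsv[...,2]<60)).astype(np.uint8); k[:186]=0;k[204:]=0;k[:,:271]=0;k[:,285:]=0
n,l,st,ce=cv2.connectedComponentsWithStats(k);print(st,ce)
o=S.mean(0)[:2]
for u,v in[cr(267,223),ce[1]]: print("knob",onz(g,u,v,178))
E
```

```text
[ 268  340   52   48 1811]
((293.5, 363.5), (47.0, 51.0), 90.0)
[[166.84446866  48.59956194 108.        ]
 [163.283773   -89.05891363 108.        ]
 [ 43.87884346 -84.10229188 108.        ]
 [ 47.20563678  50.86574704 108.        ]] [105.30318048 -18.42397414 108.        ]
screws [[604.02098726  13.66168994 108.        ]
 [591.35319834 -90.07900968 108.        ]
 [488.78010692 -77.55550427 108.        ]
 [500.41721867  24.60020837 108.        ]] [546.1428778  -32.34315391 108.        ]
-0.1051906088580882
-0.1214921713445477
-0.1215085660876424
-0.11342647993837496
[[     0      0    560    420 235171]
 [   279    191      1      1      1]
 [   275    193      9      8     28]] [[279.49996811 209.50156694]
 [279.         191.        ]
 [279.78571429 197.        ]]
knob [553.61696058  10.18315689 178.        ]
knob [562.40692415   7.26938561 178.        ]
```

Run:
```python
from h import *
o=np.array([546.1,-32.3]);yaw=-.115
for n in("top","scene"):
    g=get_image(n); im=g["color"][:,:,::-1].copy()
    for f in(-.1,-0.05,0,.05,.1,.15,.2): print(n,f,proj(g,knob(o,yaw,-.256,f)).round(1))
    Rz=np.array([[np.cos(yaw),-np.sin(yaw)],[np.sin(yaw),np.cos(yaw)]])
    x0,y0=(225,150) if n=="top" else (210,160)
    c=cv2.resize(im[y0:y0+110,x0:x0+130],None,fx=5,fy=5,interpolation=cv2.INTER_CUBIC)
    for p in[(62,62),(62,-62),(-62,-62),(-62,62),(50,22),(0,22),(0,-22),(30,-22),(-30,-22)]:
        q=proj(g,np.r_[Rz@np.array(p)+o,108]); q=((q-[x0,y0])*5+2).astype(int); cv2.circle(c,tuple(map(int,q)),2,(0,0,255),-1)
    for f in(0,.1,.2): 
        q=proj(g,knob(o,yaw,-.256,f)); q=((q-[x0,y0])*5+2).astype(int); cv2.circle(c,tuple(map(int,q)),2,(0,255,255),-1)
    cv2.imwrite(f"pics/{n}2.png",c)
a=cv2.imread("pics/top2.png");b=cv2.imread("pics/scene2.png")
```

```text
top -0.1 [277.6 200.9]
top -0.05 [277.8 197.8]
top 0 [278.1 194.8]
top 0.05 [278.4 191.8]
top 0.1 [278.7 188.8]
top 0.15 [279.1 185.9]
top 0.2 [279.5 183.1]
scene -0.1 [253.7 187.7]
scene -0.05 [252.2 185.9]
scene 0 [250.8 184.1]
scene 0.05 [249.4 182.5]
scene 0.1 [248.1 181. ]
scene 0.15 [246.9 179.6]
scene 0.2 [245.7 178.4]
```

View pics/top2.png

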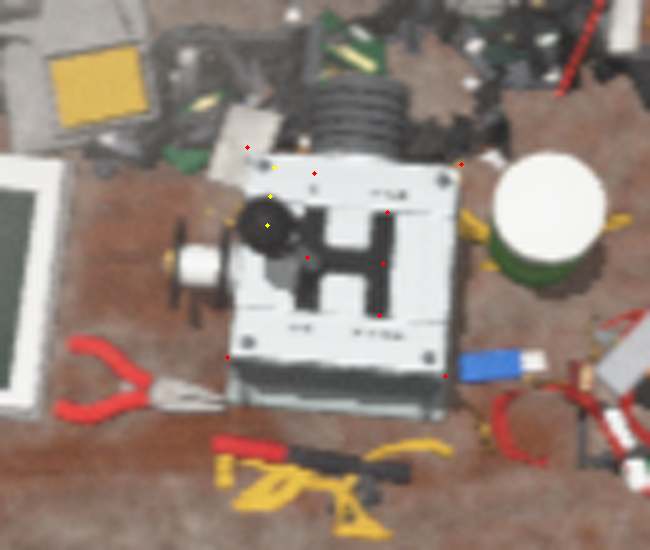

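View pics/scene2.png

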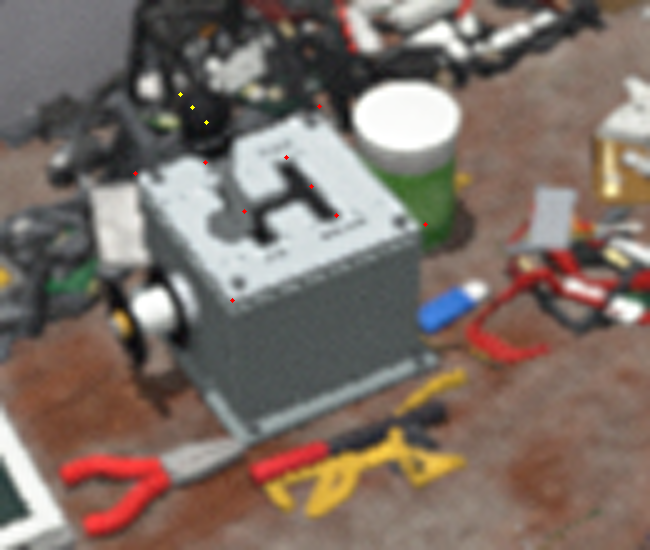

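The gearbox is at about (546,-33) with yaw -0.115. The lever is about in neutral at the left, f≈0. I'll bring the wrist camera over it for a finer look.

>>> {"fn": "servo_tool", "kwargs": {
  "increments": [
    {"dx": 1, "dy": 2, "dz": 1, "az": 0.06},
    {"dx": 3, "dy": 5, "dz": 3, "az": 0.13},
    {"dx": 5, "dy": 8.5, "dz": 5, "az": 0.2},
    {"dx": 7, "dy": 12, "dz": 7, "az": 0.28},
    {"dx": 9, "dy": 15.5, "dz": 8, "az": 0.35},
    {"dx": 11, "dy": 19, "dz": 8, "az": 0.42},
    {"dx": 13, "dy": 22.5, "dz": 8, "az": 0.49},
    {"dx": 15, "dy": 26, "dz": 8, "az": 0.55}
  ]
}}

```text
invalid input at $.increments[0]: expected keys dx, dy, dz, ax, ay, az, claw
```

>>> {"fn": "servo_tool", "kwargs": {
  "increments": [
    {"dx": 2, "dy": 3.5, "az": 0.07},
    {"dx": 4, "dy": 7, "az": 0.15},
    {"dx": 6, "dy": 10.5, "az": 0.22},
    {"dx": 8, "dy": 14, "az": 0.29},
    {"dx": 10, "dy": 17.5, "az": 0.36},
    {"dx": 12.5, "dy": 21.5, "az": 0.43},
    {"dx": 14.5, "dy": 25, "az": 0.5},
    {"dx": 15.5, "dy": 26.3, "az": 0.526}
  ]
}}

```text
invalid input at $.increments[0]: expected keys dx, dy, dz, ax, ay, az, claw
```

>>> {"fn": "servo_tool", "kwargs": {
  "increments": [
    {},
    {},
    {},
    {}
  ]
}}

```text
invalid input at $.increments[0]: expected keys dx, dy, dz, ax, ay, az, claw
```

Run:
```python
from h import *
s=read_state();print(s["clock"],s["eef_pos"],s["tool_rot"])
o=np.array([545.5,-33]);yaw=-.115
Rz=np.array([[np.cos(yaw),-np.sin(yaw)],[np.sin(yaw),np.cos(yaw)]])
g=get_image("wrist"); im=g["color"][:,:,::-1].copy(); cv2.imwrite("pics/w1raw.png",im)
for p in[(22+8,22),(0,22),(0,0),(0,-22),(30,-22),(-30,-22),(-30,22)]:
    cv2.circle(im,tuple(map(int,proj(g,np.r_[Rz@np.array(p)+o,108]).round())),2,(0,0,255),-1)
for f in(-.05,0,.05): k=proj(g,knob(o,yaw,-.256,f));print(f,k.round(1)); cv2.circle(im,tuple(map(int,k.round())),2,(0,255,255),-1)
cv2.imwrite("pics/w1.png",im)
```

```text
0.3 [ 240.95730335 -603.48388511  230.99910477] [-1.57143205e+00  5.15526675e-05 -2.76180757e+00]
-0.05 [-2440.1 -2564.2]
0 [-2547.3 -2742.2]
0.05 [-2640.1 -2912.5]
```

View pics/w1.png

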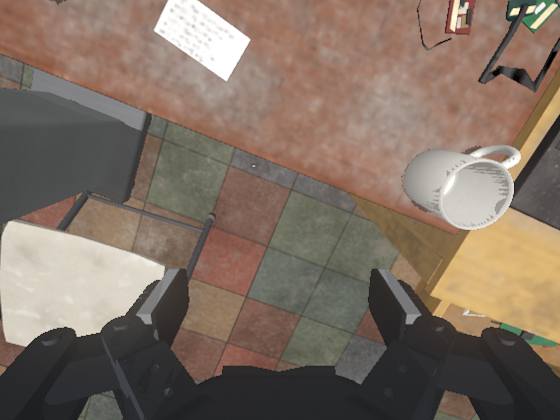

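All seven keys are needed in every row.

>>> {"fn": "servo_tool", "kwargs": {
  "increments": [
    {"dx": 2, "dy": 3, "dz": 1, "ax": 0, "ay": 0, "az": 0.07, "claw": -1},
    {"dx": 4, "dy": 6.5, "dz": 3, "ax": 0, "ay": 0, "az": 0.14, "claw": -1},
    {"dx": 6, "dy": 10, "dz": 5, "ax": 0, "ay": 0, "az": 0.21, "claw": -1},
    {"dx": 8, "dy": 13.5, "dz": 7, "ax": 0, "ay": 0, "az": 0.28, "claw": -1},
    {"dx": 10, "dy": 17, "dz": 8, "ax": 0, "ay": 0, "az": 0.35, "claw": -1},
    {"dx": 12, "dy": 20.5, "dz": 8, "ax": 0, "ay": 0, "az": 0.42, "claw": -1},
    {"dx": 14, "dy": 24, "dz": 8, "ax": 0, "ay": 0, "az": 0.49, "claw": -1},
    {"dx": 15, "dy": 26, "dz": 8, "ax": 0, "ay": 0, "az": 0.55, "claw": -1}
  ]
}}

```text
clock: 1.02
eef_pos: [393.3, -339.8, 312.1]
tool_rot: [-1.569, 0.002, -2.205]
force: [0.8, -0.5, 0.4]
width: 84.9
```

>>> {"fn": "servo_tool", "kwargs": {
  "increments": [
    {"dx": 2, "dy": 3.5, "dz": 0, "ax": 0, "ay": 0, "az": 0.07, "claw": -1},
    {"dx": 4, "dy": 7, "dz": 0, "ax": 0, "ay": 0, "az": 0.14, "claw": -1},
    {"dx": 6, "dy": 10.5, "dz": 0, "ax": 0, "ay": 0, "az": 0.21, "claw": -1},
    {"dx": 8, "dy": 14, "dz": 0, "ax": 0, "ay": 0, "az": 0.28, "claw": -1},
    {"dx": 10, "dy": 17.5, "dz": 0, "ax": 0, "ay": 0, "az": 0.35, "claw": -1},
    {"dx": 12, "dy": 20.5, "dz": 0, "ax": 0, "ay": 0, "az": 0.42, "claw": -1},
    {"dx": 14, "dy": 24, "dz": 0, "ax": 0, "ay": 0, "az": 0.49, "claw": -1},
    {"dx": 15.5, "dy": 26.3, "dz": 0, "ax": 0, "ay": 0, "az": 0.526, "claw": -1}
  ]
}}

```text
clock: 1.68
eef_pos: [547.4, -76.4, 311.6]
tool_rot: [-1.57, 0.002, -1.679]
force: [-0.5, 1.1, -0.4]
width: 85.5
```

>>> {"fn": "servo_tool", "kwargs": {
  "increments": [
    {"dx": 0, "dy": 0, "dz": 0, "ax": 0, "ay": 0, "az": 0, "claw": 1},
    {"dx": 0, "dy": 0, "dz": 0, "ax": 0, "ay": 0, "az": 0, "claw": 1},
    {"dx": 0, "dy": 0, "dz": 0, "ax": 0, "ay": 0, "az": 0, "claw": 1},
    {"dx": 0, "dy": 0, "dz": 0, "ax": 0, "ay": 0, "az": 0, "claw": 1},
    {"dx": 0, "dy": 0, "dz": 0, "ax": 0, "ay": 0, "az": 0, "claw": 1},
    {"dx": 0, "dy": 0, "dz": 0, "ax": 0, "ay": 0, "az": 0, "claw": 1}
  ]
}}

```text
clock: 2.18
eef_pos: [545.6, -82.0, 311.4]
tool_rot: [-1.571, -0.001, -1.688]
force: [-0.7, 0.8, -1.0]
width: 12.3
```

```bash
cat > look.py <<'E'
import sys
from h import *
s=read_state();print(s["clock"],s["eef_pos"].round(1),s["tool_rot"].round(3),s["force"].round(1),s["width"])
o=np.array([545.5,-33]);yaw=-.115
Rz=np.array([[np.cos(yaw),-np.sin(yaw)],[np.sin(yaw),np.cos(yaw)]])
g=get_image("wrist"); im=g["color"][:,:,::-1].copy(); cv2.imwrite(f"pics/{sys.argv[1]}raw.png",im)
for p in[(22+8,22),(0,22),(0,0),(0,-22),(30,-22),(-30,-22),(-30,22)]:
    cv2.circle(im,tuple(map(int,proj(g,np.r_[Rz@np.array(p)+o,108]).round())),2,(0,0,255),-1)
for f in(-.05,0,.05): k=proj(g,knob(o,yaw,-.256,f));print(f,k.round(1)); cv2.circle(im,tuple(map(int,k.round())),2,(0,255,255),-1)
cv2.imwrite(f"pics/{sys.argv[1]}.png",im)
E
python3 look.py w2
```

```text
2.1833 [545.6 -82.  311.4] [-1.571e+00 -1.000e-03 -1.688e+00] [-0.7  0.8 -1. ] 12.347823175804358
-0.05 [260.5  94.9]
0 [270.8  94.8]
0.05 [281.   94.9]
```

View pics/w2.png

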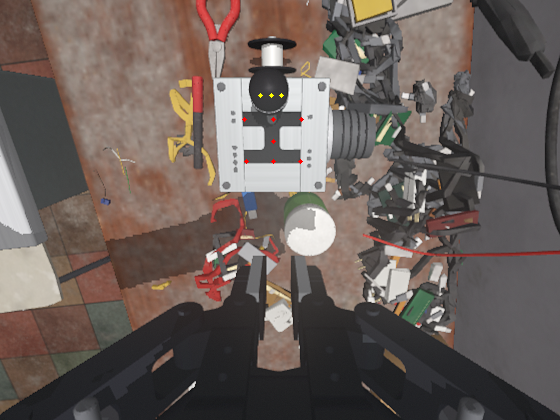

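Run:
```python
import cv2
im=cv2.imread("pics/w2raw.png")[60:200,200:340]
cv2.imwrite("pics/w2c.png",cv2.resize(im,None,fx=4.25,fy=4.25,interpolation=cv2.INTER_CUBIC))
g=cv2.cvtColor(im,6)
for r in (118,119,153,155,84,88,92): print(r,g[r-60,20:125].tolist())
for c in(244,300,270,285): print(c,g[15:135,c-200].tolist())
```

```text
118 [215, 214, 215, 217, 217, 215, 216, 216, 216, 215, 218, 216, 195, 196, 194, 203, 221, 221, 222, 225, 227, 220, 146, 76, 77, 77, 79, 80, 79, 80, 79, 79, 79, 76, 66, 65, 66, 67, 66, 67, 66, 68, 67, 67, 67, 66, 71, 88, 103, 100, 100, 100, 101, 100, 101, 100, 86, 66, 68, 73, 76, 79, 80, 80, 80, 80, 80, 80, 80, 79, 80, 80, 80, 80, 80, 80, 81, 80, 80, 79, 76, 154, 222, 223, 223, 225, 227, 212, 144, 170, 145, 168, 203, 227, 223, 221, 223, 225, 224, 222, 222, 222, 223, 223, 225]
119 [215, 214, 215, 217, 216, 215, 216, 216, 215, 215, 217, 200, 123, 124, 124, 169, 223, 221, 222, 225, 227, 221, 152, 78, 76, 78, 80, 79, 79, 78, 80, 79, 79, 77, 72, 71, 67, 67, 67, 67, 68, 68, 68, 68, 68, 66, 70, 86, 103, 101, 101, 100, 101, 100, 102, 100, 86, 66, 71, 81, 81, 79, 80, 81, 80, 80, 80, 79, 80, 80, 80, 79, 81, 81, 80, 81, 81, 81, 80, 80, 77, 154, 222, 224, 223, 225, 226, 217, 199, 216, 200, 213, 228, 225, 222, 221, 224, 224, 224, 221, 222, 222, 223, 224, 225]
153 [209, 212, 213, 211, 213, 214, 214, 213, 213, 212, 211, 213, 202, 125, 122, 118, 166, 219, 216, 215, 218, 220, 219, 188, 81, 82, 83, 84,
[... 3815 characters left out ...]
8, 217, 216, 214, 214, 215, 215, 215, 218, 217, 216, 215, 213, 212, 211, 212, 211, 212, 215, 215, 213, 213, 211, 209, 208, 207, 211, 187, 93, 91, 93]
285 [136, 94, 69, 57, 40, 43, 45, 48, 51, 54, 53, 53, 54, 55, 55, 55, 55, 55, 55, 55, 56, 55, 54, 54, 52, 50, 62, 80, 130, 149, 147, 186, 218, 227, 226, 218, 173, 56, 70, 78, 79, 80, 79, 80, 80, 80, 81, 81, 82, 80, 74, 165, 217, 224, 222, 222, 221, 221, 221, 221, 221, 220, 220, 220, 220, 220, 219, 219, 219, 219, 219, 218, 219, 222, 194, 70, 85, 86, 87, 87, 87, 87, 87, 86, 88, 87, 84, 90, 179, 221, 219, 216, 215, 215, 216, 216, 217, 218, 218, 217, 216, 214, 212, 211, 213, 213, 214, 216, 215, 214, 214, 212, 211, 209, 208, 212, 193, 139, 143, 143]
```

View pics/w2c.png

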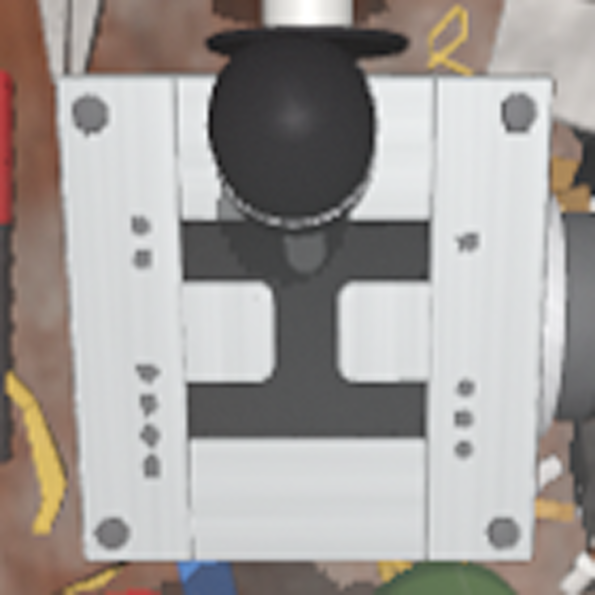

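Wrist view: the H's centre is at (272,137), with the slots at rows 119 and 156. The stick sits at (271.7,119), right in the cross channel (channel centre column 272.3), so f≈0. I'll refine the origin from this view and plan the contact poses.

Run:
```python
from h import *
g=get_image("wrist")
c=onz(g,272,137.4,108);print(c)
a=onz(g,271.8,118.6,108);b=onz(g,271.9,156,108);d=b-a;print(np.linalg.norm(d),np.arctan2(d[0],-d[1]))
o=c[:2];yaw=-.115
print([ (f,proj(g,knob(o,yaw,-.256,f)).round(1)) for f in(-.05,0,.05)])
for s,f in((-.256,0),(0,0),(.256,0),(.256,.3)): print(s,f,knob(o,yaw,s,f).round(1))
```

```text
[545.26919487 -29.34039418 108.        ]
39.51188464499295 -0.11940664725910985
[(-0.05, array([259.6,  90.6])), (0, array([269.9,  90.5])), (0.05, array([280.2,  90.5]))]
-0.256 0 [550.2  12.9 182.5]
0 0 [545.3 -29.3 188. ]
0.256 0 [540.4 -71.6 182.5]
0.256 0.3 [589.9 -75.4 175.3]
```

>>> {"fn": "servo_tool", "kwargs": {
  "increments": [
    {"dx": 0.1, "dy": 2, "dz": 0, "ax": 0, "ay": 0, "az": 0, "claw": 1},
    {"dx": 0.3, "dy": 5, "dz": 0, "ax": 0, "ay": 0, "az": 0, "claw": 1},
    {"dx": 0.6, "dy": 8, "dz": 0, "ax": 0, "ay": 0, "az": 0, "claw": 1},
    {"dx": 0.9, "dy": 11, "dz": 0, "ax": 0, "ay": 0, "az": 0, "claw": 1},
    {"dx": 1.1, "dy": 14, "dz": 0, "ax": 0, "ay": 0, "az": 0, "claw": 1},
    {"dx": 1.2, "dy": 16, "dz": 0, "ax": 0, "ay": 0, "az": 0, "claw": 1},
    {"dx": 1.2, "dy": 16, "dz": -2, "ax": 0, "ay": 0, "az": 0, "claw": 1},
    {"dx": 1.2, "dy": 16, "dz": -4, "ax": 0, "ay": 0, "az": 0, "claw": 1}
  ]
}}

```text
clock: 2.95
eef_pos: [558.8, 81.6, 272.1]
tool_rot: [-1.567, 0.002, -1.683]
force: [-0.2, -0.5, 0.1]
width: 0.2
```

>>> {"fn": "servo_tool", "kwargs": {
  "increments": [
    {"dx": 0, "dy": 0, "dz": -2, "ax": 0, "ay": 0, "az": 0, "claw": 1},
    {"dx": 0, "dy": 0, "dz": -5, "ax": 0, "ay": 0, "az": 0, "claw": 1},
    {"dx": 0, "dy": 0, "dz": -8, "ax": 0, "ay": 0, "az": 0, "claw": 1},
    {"dx": 0, "dy": 0, "dz": -9.8, "ax": 0, "ay": 0, "az": 0, "claw": 1},
    {"dx": 0, "dy": 0, "dz": -9.8, "ax": 0, "ay": 0, "az": 0, "claw": 1},
    {"dx": 0, "dy": 0, "dz": -9.8, "ax": 0, "ay": 0, "az": 0, "claw": 1}
  ]
}}

```text
clock: 3.45
eef_pos: [557.7, 79.1, 172.9]
tool_rot: [-1.572, -0.0, -1.686]
force: [0.1, 0.3, 0.2]
width: 0.2
```

```bash
sed -i 's/\[545.5,-33\]/[545.4,-31]/' look.py; python3 look.py w3
python3 - <<'E'
from h import *
for n,x0,y0 in(("top",225,140),("scene",200,140)):
    im=get_image(n)["color"][:,:,::-1]
    cv2.imwrite(f"pics/{n}3.png",cv2.resize(im[y0:y0+110,x0:x0+130],None,fx=5,fy=5,interpolation=cv2.INTER_CUBIC))
E
```

```text
3.45 [557.7  79.1 172.9] [-1.572 -0.    -1.686] [0.1 0.3 0.2] 0.21846284931324253
-0.05 [263.  390.8]
0 [278.4 391.1]
0.05 [293.7 390.9]
```

View pics/w3.png

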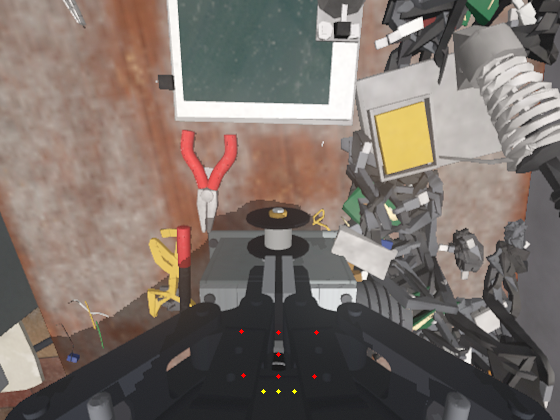

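View pics/scene3.png

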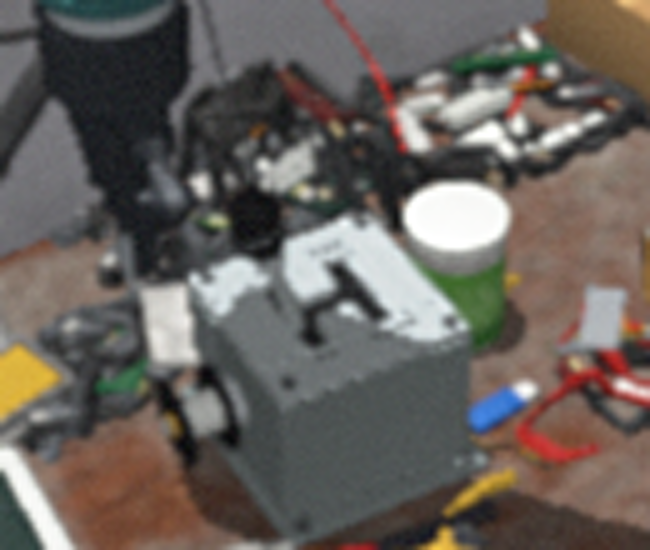

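>>> {"fn": "servo_tool", "kwargs": {
  "increments": [
    {"dx": -0.12, "dy": -1, "dz": 0, "ax": 0, "ay": 0, "az": 0, "claw": 1},
    {"dx": -0.23, "dy": -2, "dz": 0, "ax": 0, "ay": 0, "az": 0, "claw": 1},
    {"dx": -0.35, "dy": -3, "dz": 0, "ax": 0, "ay": 0, "az": 0, "claw": 1},
    {"dx": -0.41, "dy": -3.5, "dz": 0, "ax": 0, "ay": 0, "az": 0, "claw": 1},
    {"dx": -0.46, "dy": -4, "dz": 0, "ax": 0, "ay": 0, "az": 0, "claw": 1},
    {"dx": -0.52, "dy": -4.5, "dz": 0, "ax": 0, "ay": 0, "az": 0, "claw": 1},
    {"dx": -0.58, "dy": -5, "dz": 0, "ax": 0, "ay": 0, "az": 0, "claw": 1},
    {"dx": -0.64, "dy": -5.5, "dz": 0, "ax": 0, "ay": 0, "az": 0, "claw": 1}
  ]
}}

```text
clock: 4.27
eef_pos: [551.9, 25.1, 173.7]
tool_rot: [-1.57, 0.001, -1.685]
force: [-0.5, 4.0, 2.4]
width: 0.0
```

```bash
python3 look.py w4
```

```text
4.2667 [551.9  25.1 173.7] [-1.570e+00  1.000e-03 -1.685e+00] [-0.5  4.   2.4] 0.04514889875879793
-0.05 [260.6 304.5]
0 [277.5 304.7]
0.05 [294.4 304.5]
```

View pics/w4.png

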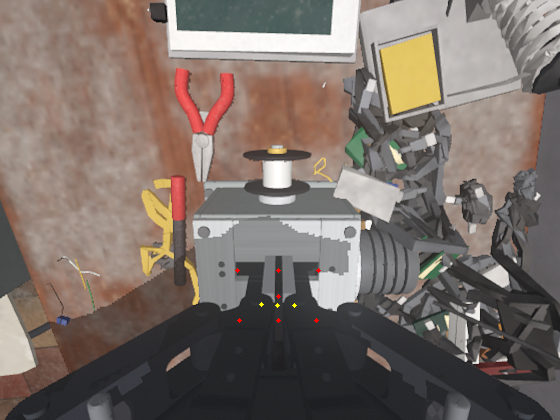

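Contact is at about 4 N and the lever is moving. I'll continue.

>>> {"fn": "servo_tool", "kwargs": {
  "increments": [
    {"dx": -0.06, "dy": -0.5, "dz": 0, "ax": 0, "ay": 0, "az": 0, "claw": 1},
    {"dx": -0.12, "dy": -1, "dz": 0, "ax": 0, "ay": 0, "az": 0, "claw": 1},
    {"dx": -0.17, "dy": -1.5, "dz": 0, "ax": 0, "ay": 0, "az": 0, "claw": 1},
    {"dx": -0.23, "dy": -2, "dz": 0, "ax": 0, "ay": 0, "az": 0, "claw": 1},
    {"dx": -0.29, "dy": -2.5, "dz": 0, "ax": 0, "ay": 0, "az": 0, "claw": 1},
    {"dx": -0.35, "dy": -3, "dz": 0, "ax": 0, "ay": 0, "az": 0, "claw": 1}
  ]
}}

```text
clock: 4.82
eef_pos: [548.0, -6.3, 173.3]
tool_rot: [-1.571, -0.0, -1.686]
force: [-0.1, 3.6, 2.9]
width: 0.2
```

>>> {"fn": "servo_tool", "kwargs": {
  "increments": [
    {"dx": -0.05, "dy": -0.4, "dz": 0, "ax": 0, "ay": 0, "az": 0, "claw": 1},
    {"dx": -0.09, "dy": -0.8, "dz": 0, "ax": 0, "ay": 0, "az": 0, "claw": 1},
    {"dx": -0.14, "dy": -1.2, "dz": 0, "ax": 0, "ay": 0, "az": 0, "claw": 1},
    {"dx": -0.19, "dy": -1.6, "dz": 0, "ax": 0, "ay": 0, "az": 0, "claw": 1},
    {"dx": -0.23, "dy": -2, "dz": 0, "ax": 0, "ay": 0, "az": 0, "claw": 1}
  ]
}}

```text
clock: 5.23
eef_pos: [545.6, -26.1, 173.2]
tool_rot: [-1.571, -0.0, -1.686]
force: [0.1, 2.8, -0.1]
width: 0.1
```

```bash
python3 look.py w5
python3 - <<'E'
from h import *
for n,x0,y0 in(("top",225,140),("scene",200,140)):
    im=get_image(n)["color"][:,:,::-1]
    cv2.imwrite(f"pics/{n}5.png",cv2.resize(im[y0:y0+110,x0:x0+130],None,fx=5,fy=5,interpolation=cv2.INTER_CUBIC))
E
```

```text
5.2333 [545.6 -26.1 173.2] [-1.571 -0.    -1.686] [ 0.1  2.8 -0.1] 0.07844900599632577
-0.05 [259.6 205.2]
0 [278.4 205.3]
0.05 [297.3 205.3]
```

View pics/scene5.png

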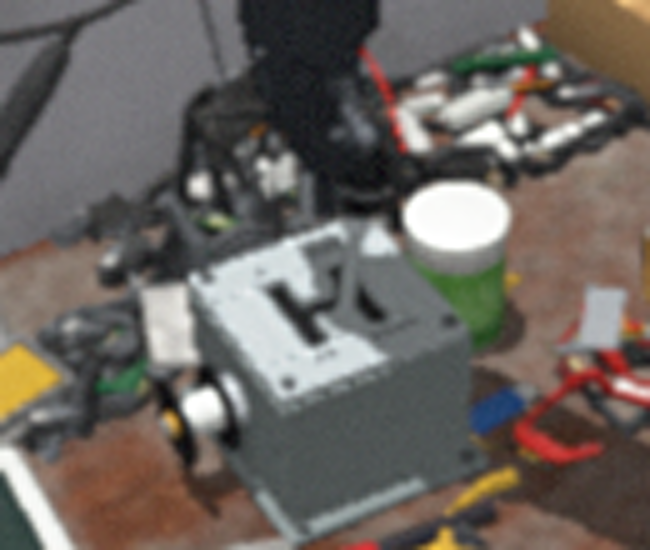

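The stick has crossed to the right, along the cross channel. I'll push slowly to the stop.

>>> {"fn": "servo_tool", "kwargs": {
  "increments": [
    {"dx": -0.03, "dy": -0.3, "dz": 0, "ax": 0, "ay": 0, "az": 0, "claw": 1},
    {"dx": -0.07, "dy": -0.6, "dz": 0, "ax": 0, "ay": 0, "az": 0, "claw": 1},
    {"dx": -0.1, "dy": -0.9, "dz": 0, "ax": 0, "ay": 0, "az": 0, "claw": 1},
    {"dx": -0.14, "dy": -1.2, "dz": 0, "ax": 0, "ay": 0, "az": 0, "claw": 1}
  ]
}}

```text
clock: 5.72
eef_pos: [544.2, -37.6, 173.0]
tool_rot: [-1.571, 0.0, -1.685]
force: [0.5, 3.1, -1.8]
width: -0.3
```

>>> {"fn": "servo_tool", "kwargs": {
  "increments": [
    {"dx": -0.02, "dy": -0.2, "dz": 0, "ax": 0, "ay": 0, "az": 0, "claw": 1},
    {"dx": -0.05, "dy": -0.4, "dz": 0, "ax": 0, "ay": 0, "az": 0, "claw": 1}
  ]
}}

```text
clock: 5.88
eef_pos: [543.8, -41.8, 173.2]
tool_rot: [-1.571, 0.0, -1.686]
force: [0.9, 2.8, -2.6]
width: 0.0
```

>>> {"fn": "servo_tool", "kwargs": {
  "increments": [
    {"dx": -0.02, "dy": -0.2, "dz": 0, "ax": 0, "ay": 0, "az": 0, "claw": 1}
  ]
}}

```text
clock: 5.97
eef_pos: [543.7, -43.7, 173.3]
tool_rot: [-1.571, 0.0, -1.686]
force: [0.9, 6.2, -1.9]
width: 0.3
```

>>> {"fn": "servo_tool", "kwargs": {
  "increments": [
    {"dx": -0.02, "dy": -0.2, "dz": 0, "ax": 0, "ay": 0, "az": 0, "claw": 1}
  ]
}}

```text
clock: 6.05
eef_pos: [543.8, -43.8, 173.4]
tool_rot: [-1.57, 0.003, -1.685]
force: [1.9, 9.5, -2.9]
width: 0.0
```

Stop reached (force rising at TCP y −43.8). I'll back off, lift, and go round to the near side of the knob.

>>> {"fn": "servo_tool", "kwargs": {
  "increments": [
    {"dx": 0.1, "dy": 1, "dz": 0, "ax": 0, "ay": 0, "az": 0, "claw": 1},
    {"dx": 0.3, "dy": 2.5, "dz": 0, "ax": 0, "ay": 0, "az": 0, "claw": 1},
    {"dx": 0.5, "dy": 4, "dz": 0, "ax": 0, "ay": 0, "az": 0, "claw": 1},
    {"dx": 0.5, "dy": 5, "dz": 2, "ax": 0, "ay": 0, "az": 0, "claw": 1},
    {"dx": 0.5, "dy": 5, "dz": 5, "ax": 0, "ay": 0, "az": 0, "claw": 1},
    {"dx": 0.5, "dy": 5, "dz": 8, "ax": 0, "ay": 0, "az": 0, "claw": 1},
    {"dx": -1, "dy": 5, "dz": 9, "ax": 0, "ay": 0, "az": 0, "claw": 1},
    {"dx": -3, "dy": 5, "dz": 9, "ax": 0, "ay": 0, "az": 0, "claw": 1}
  ]
}}

```text
clock: 6.72
eef_pos: [516.4, 3.9, 266.5]
tool_rot: [-1.563, -0.0, -1.687]
force: [-1.3, -0.3, 0.2]
width: 0.3
```

>>> {"fn": "servo_tool", "kwargs": {
  "increments": [
    {"dx": -3, "dy": 0, "dz": 0, "ax": 0, "ay": 0, "az": 0, "claw": 1},
    {"dx": -4.5, "dy": -2, "dz": 0, "ax": 0, "ay": 0, "az": 0, "claw": 1},
    {"dx": -5, "dy": -5, "dz": 0, "ax": 0, "ay": 0, "az": 0, "claw": 1},
    {"dx": -5, "dy": -7, "dz": 0, "ax": 0, "ay": 0, "az": 0, "claw": 1},
    {"dx": -5, "dy": -7, "dz": 0, "ax": 0, "ay": 0, "az": 0, "claw": 1},
    {"dx": -5, "dy": -7, "dz": 0, "ax": 0, "ay": 0, "az": 0, "claw": 1}
  ]
}}

```text
clock: 7.22
eef_pos: [463.3, -67.5, 263.6]
tool_rot: [-1.57, -0.001, -1.689]
force: [0.0, 1.1, 0.5]
width: -0.4
```

```bash
python3 look.py w6
python3 - <<'E'
from h import *
for n,x0,y0 in(("top",225,140),("scene",200,140)):
    im=get_image(n)["color"][:,:,::-1]
    cv2.imwrite(f"pics/{n}6.png",cv2.resize(im[y0:y0+110,x0:x0+130],None,fx=5,fy=5,interpolation=cv2.INTER_CUBIC))
E
```

```text
7.2167 [463.3 -67.5 263.6] [-1.570e+00 -1.000e-03 -1.689e+00] [0.  1.1 0.5] -0.40959741848984704
-0.05 [379.8  95.2]
0 [392.4  95. ]
0.05 [404.7  95.1]
```

View pics/scene6.png

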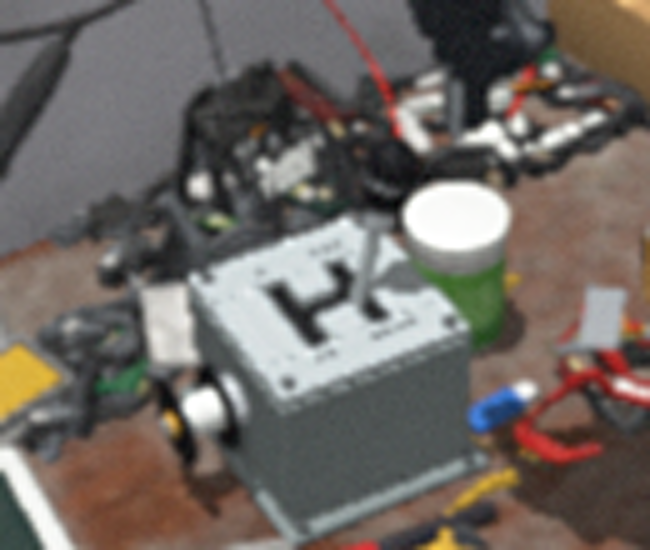

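View pics/w6raw.png

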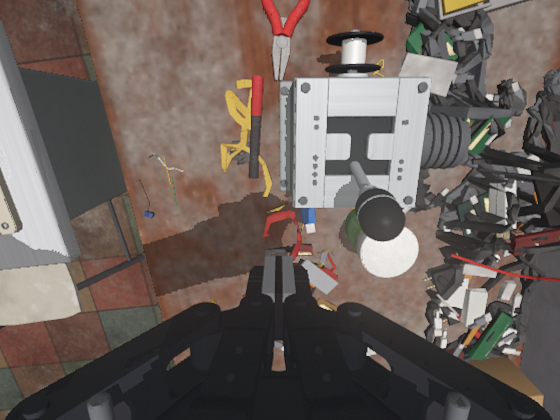

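The lever now stands in the cross channel at the right, with the knob at (380,216) in the wrist view. I'll check its angle and the contact line.

Run:
```python
from h import *
g=get_image("wrist")
for s in(.2,.24,.256):
  for f in(-.05,0,.05): print(s,f,proj(g,knob(np.array([545.4,-30.5]),-.115,s,f)).round(1))
print(onz(g,380,216,182))
```

```text
0.2 -0.05 [370.5 207.6]
0.2 0 [381.9 207.7]
0.2 0.05 [393.1 207.6]
0.24 -0.05 [369.2 215.4]
0.24 0 [380.4 215.5]
0.24 0.05 [391.4 215.4]
0.256 -0.05 [368.6 218.3]
0.256 0 [379.8 218.5]
0.256 0.05 [390.7 218.4]
[540.89079362 -70.95235183 182.        ]
```

>>> {"fn": "servo_tool", "kwargs": {
  "increments": [
    {"dx": 0.5, "dy": 0.5, "dz": -2.5, "ax": 0, "ay": 0, "az": 0, "claw": 1},
    {"dx": 0.7, "dy": 0.5, "dz": -5, "ax": 0, "ay": 0, "az": 0, "claw": 1},
    {"dx": 0.7, "dy": 0.5, "dz": -8, "ax": 0, "ay": 0, "az": 0, "claw": 1},
    {"dx": 0.7, "dy": 0.5, "dz": -10.2, "ax": 0, "ay": 0, "az": 0, "claw": 1},
    {"dx": 0.7, "dy": 0.5, "dz": -10.2, "ax": 0, "ay": 0, "az": 0, "claw": 1},
    {"dx": 0.7, "dy": 0.5, "dz": -10.2, "ax": 0, "ay": 0, "az": 0, "claw": 1}
  ]
}}

```text
clock: 7.92
eef_pos: [470.0, -59.7, 160.8]
tool_rot: [-1.573, 0.0, -1.684]
force: [-0.4, -0.1, 0.3]
width: 0.0
```

>>> {"fn": "servo_tool", "kwargs": {
  "increments": [
    {"dx": 0.8, "dy": -0.09, "dz": 0, "ax": 0, "ay": 0, "az": 0, "claw": 1},
    {"dx": 1.6, "dy": -0.18, "dz": 0, "ax": 0, "ay": 0, "az": 0, "claw": 1},
    {"dx": 2.4, "dy": -0.28, "dz": 0, "ax": 0, "ay": 0, "az": 0, "claw": 1},
    {"dx": 3.0, "dy": -0.35, "dz": 0, "ax": 0, "ay": 0, "az": 0, "claw": 1},
    {"dx": 3.5, "dy": -0.4, "dz": 0, "ax": 0, "ay": 0, "az": 0, "claw": 1},
    {"dx": 4.0, "dy": -0.46, "dz": 0, "ax": 0, "ay": 0, "az": 0, "claw": 1},
    {"dx": 4.5, "dy": -0.52, "dz": 0, "ax": 0, "ay": 0, "az": 0, "claw": 1}
  ]
}}

```text
clock: 8.5
eef_pos: [515.2, -66.0, 161.4]
tool_rot: [-1.572, -0.0, -1.686]
force: [-2.8, -0.4, 1.8]
width: -0.1
```

```bash
python3 look.py w7
```

```text
8.5 [515.2 -66.  161.4] [-1.572 -0.    -1.686] [-2.8 -0.4  1.8] -0.12127183661783829
-0.05 [325.2 101.7]
0 [348.1 101.5]
0.05 [370.8 101.7]
```

View pics/w7raw.png

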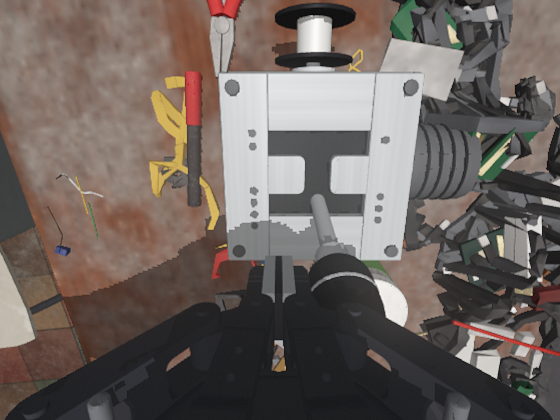

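In contact at 3 N on the knob's near side. I'll push along the slot.

>>> {"fn": "servo_tool", "kwargs": {
  "increments": [
    {"dx": 0.5, "dy": -0.06, "dz": 0, "ax": 0, "ay": 0, "az": 0, "claw": 1},
    {"dx": 1, "dy": -0.12, "dz": 0, "ax": 0, "ay": 0, "az": 0, "claw": 1},
    {"dx": 1.5, "dy": -0.17, "dz": 0, "ax": 0, "ay": 0, "az": 0, "claw": 1},
    {"dx": 2, "dy": -0.23, "dz": 0, "ax": 0, "ay": 0, "az": 0, "claw": 1},
    {"dx": 2.5, "dy": -0.29, "dz": 0, "ax": 0, "ay": 0, "az": 0, "claw": 1}
  ]
}}

```text
clock: 8.97
eef_pos: [540.3, -68.7, 160.9]
tool_rot: [-1.572, 0.0, -1.686]
force: [-3.1, 0.5, -1.9]
width: -0.2
```

>>> {"fn": "servo_tool", "kwargs": {
  "increments": [
    {"dx": 0.3, "dy": -0.03, "dz": 0, "ax": 0, "ay": 0, "az": 0, "claw": 1},
    {"dx": 0.6, "dy": -0.07, "dz": 0, "ax": 0, "ay": 0, "az": 0, "claw": 1},
    {"dx": 0.9, "dy": -0.1, "dz": 0, "ax": 0, "ay": 0, "az": 0, "claw": 1}
  ]
}}

```text
clock: 9.22
eef_pos: [549.3, -69.8, 160.9]
tool_rot: [-1.572, 0.0, -1.686]
force: [-3.3, -0.1, -1.2]
width: -0.3
```

>>> {"fn": "servo_tool", "kwargs": {
  "increments": [
    {"dx": 0.2, "dy": -0.02, "dz": 0, "ax": 0, "ay": 0, "az": 0, "claw": 1},
    {"dx": 0.4, "dy": -0.05, "dz": 0, "ax": 0, "ay": 0, "az": 0, "claw": 1}
  ]
}}

```text
clock: 9.38
eef_pos: [553.6, -70.3, 161.3]
tool_rot: [-1.571, 0.0, -1.686]
force: [-2.5, 1.1, -1.2]
width: 0.2
```

>>> {"fn": "servo_tool", "kwargs": {
  "increments": [
    {"dx": 0.2, "dy": -0.02, "dz": 0, "ax": 0, "ay": 0, "az": 0, "claw": 1}
  ]
}}

```text
clock: 9.47
eef_pos: [555.6, -70.6, 161.3]
tool_rot: [-1.571, -0.0, -1.686]
force: [-2.8, -0.1, -1.6]
width: 0.1
```

```bash
python3 look.py w8
python3 - <<'E'
from h import *
for n,x0,y0 in(("top",225,140),("scene",200,140)):
    im=get_image(n)["color"][:,:,::-1]
    cv2.imwrite(f"pics/{n}8.png",cv2.resize(im[y0:y0+110,x0:x0+130],None,fx=5,fy=5,interpolation=cv2.INTER_CUBIC))
E
```

```text
9.4667 [555.6 -70.6 161.3] [-1.571 -0.    -1.686] [-2.8 -0.1 -1.6] 0.12559314492620569
-0.05 [214.8 102. ]
0 [237.5 101.9]
0.05 [260.4 102.1]
```

View pics/w8raw.png

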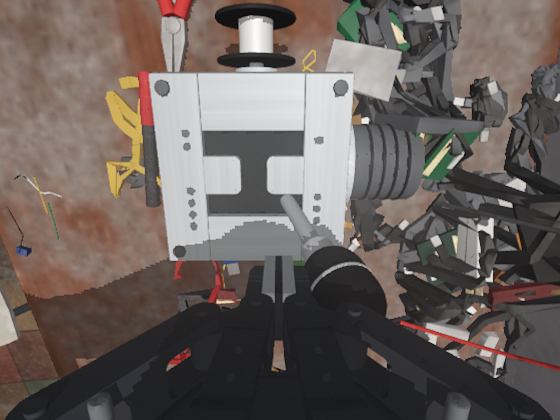

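Almost at the end: the stick is at (288,203), and the slot ends at column 303. I'll step on in 2 mm increments until the force rises.

>>> {"fn": "servo_tool", "kwargs": {
  "increments": [
    {"dx": 0.2, "dy": -0.02, "dz": 0, "ax": 0, "ay": 0, "az": 0, "claw": 1}
  ]
}}

```text
clock: 9.7
eef_pos: [557.2, -70.7, 161.4]
tool_rot: [-1.571, -0.0, -1.686]
force: [-1.5, 0.6, -1.5]
width: -0.1
```

>>> {"fn": "servo_tool", "kwargs": {
  "increments": [
    {"dx": 0.2, "dy": -0.02, "dz": 0, "ax": 0, "ay": 0, "az": 0, "claw": 1}
  ]
}}

```text
clock: 9.78
eef_pos: [559.4, -70.9, 161.4]
tool_rot: [-1.571, -0.0, -1.686]
force: [-3.0, 1.2, -1.2]
width: -0.1
```

>>> {"fn": "servo_tool", "kwargs": {
  "increments": [
    {"dx": 0.2, "dy": -0.02, "dz": 0, "ax": 0, "ay": 0, "az": 0, "claw": 1}
  ]
}}

```text
clock: 9.87
eef_pos: [561.3, -71.1, 161.3]
tool_rot: [-1.571, -0.0, -1.686]
force: [-5.2, 1.4, -1.4]
width: -0.1
```

>>> {"fn": "servo_tool", "kwargs": {
  "increments": [
    {"dx": 0.2, "dy": -0.02, "dz": 0, "ax": 0, "ay": 0, "az": 0, "claw": 1}
  ]
}}

```text
clock: 9.95
eef_pos: [562.4, -71.2, 161.0]
tool_rot: [-1.574, -0.0, -1.686]
force: [-7.2, 1.6, 0.0]
width: 0.3
```

>>> {"fn": "servo_tool", "kwargs": {
  "increments": [
    {"dx": 0.1, "dy": -0.01, "dz": 0, "ax": 0, "ay": 0, "az": 0, "claw": 1}
  ]
}}

```text
clock: 10.03
eef_pos: [562.9, -71.2, 160.9]
tool_rot: [-1.575, -0.0, -1.686]
force: [-7.7, 1.3, 1.3]
width: 0.1
```

>>> {"fn": "servo_tool", "kwargs": {
  "increments": [
    {"dx": 0.2, "dy": -0.02, "dz": 0, "ax": 0, "ay": 0, "az": 0, "claw": 1},
    {"dx": 0.2, "dy": -0.02, "dz": 0, "ax": 0, "ay": 0, "az": 0, "claw": 1}
  ]
}}

```text
clock: 10.2
eef_pos: [563.8, -71.3, 160.6]
tool_rot: [-1.577, -0.001, -1.686]
force: [-8.3, 2.8, 2.0]
width: 0.0
```

```bash
python3 look.py w9
python3 - <<'E'
import cv2
cv2.imwrite("pics/w9c.png",cv2.resize(cv2.imread("pics/w9raw.png")[110:330,180:400],None,fx=2.7,fy=2.7,interpolation=cv2.INTER_CUBIC))
E
```

```text
10.2 [563.8 -71.3 160.6] [-1.577e+00 -1.000e-03 -1.686e+00] [-8.3  2.8  2. ] 0.045377915023025225
-0.05 [191.8 102.6]
0 [214.5 102.4]
0.05 [237.5 102.6]
```

View pics/w9c.png

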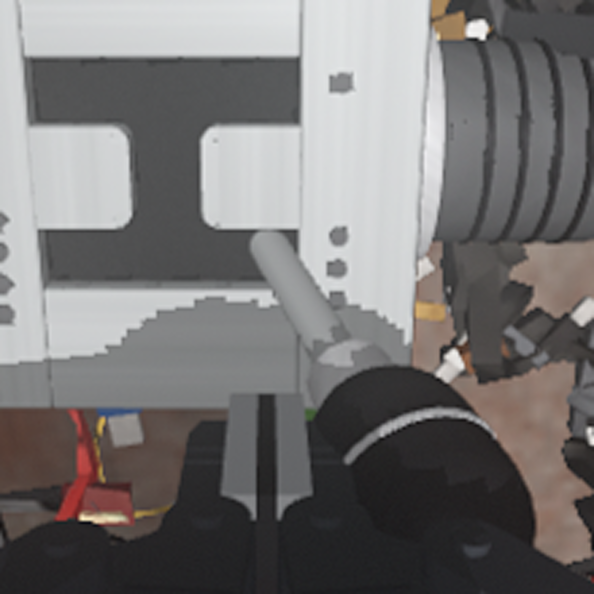

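Force rises against what seems to be the stop. I'll retreat and measure from a clear view.

>>> {"fn": "servo_tool", "kwargs": {
  "increments": [
    {"dx": -0.5, "dy": 0.06, "dz": 0, "ax": 0, "ay": 0, "az": 0, "claw": 1},
    {"dx": -2, "dy": 0.23, "dz": 0, "ax": 0, "ay": 0, "az": 0, "claw": 1},
    {"dx": -4, "dy": 0.46, "dz": 0, "ax": 0, "ay": 0, "az": 0, "claw": 1},
    {"dx": -7, "dy": 0.8, "dz": 0, "ax": 0, "ay": 0, "az": 0, "claw": 1},
    {"dx": -9, "dy": 0.8, "dz": 3, "ax": 0, "ay": 0, "az": 0, "claw": 1},
    {"dx": -9, "dy": 0.8, "dz": 7, "ax": 0, "ay": 0, "az": 0, "claw": 1},
    {"dx": -9, "dy": 0.8, "dz": 10, "ax": 0, "ay": 0, "az": 0, "claw": 1},
    {"dx": -9, "dy": 0.8, "dz": 10, "ax": 0, "ay": 0, "az": 0, "claw": 1}
  ]
}}

```text
clock: 10.92
eef_pos: [482.1, -63.6, 267.9]
tool_rot: [-1.555, 0.0, -1.686]
force: [1.0, 0.4, -0.4]
width: 0.2
```

>>> {"fn": "servo_tool", "kwargs": {
  "increments": [
    {"dx": 0, "dy": 0, "dz": 0, "ax": 0, "ay": 0, "az": 0, "claw": 1},
    {"dx": 0, "dy": 0, "dz": 0, "ax": 0, "ay": 0, "az": 0, "claw": 1},
    {"dx": 0, "dy": 0, "dz": 0, "ax": 0, "ay": 0, "az": 0, "claw": 1}
  ]
}}

```text
clock: 11.17
eef_pos: [476.4, -63.7, 260.5]
tool_rot: [-1.572, 0.0, -1.686]
force: [-0.5, 0.7, 0.5]
width: -0.0
```

```bash
cat > chk.py <<'E'
import sys
from h import *
o=np.array([545.4,-30.5])
for n,x0,y0,w,h,k in(("top",225,140,130,110,5),("scene",200,140,130,110,5),("wrist",0,0,560,420,1)):
    g=get_image(n);im=g["color"][:,:,::-1]
    c=cv2.resize(im[y0:y0+h,x0:x0+w],None,fx=k,fy=k,interpolation=cv2.INTER_CUBIC)
    for f in(.2,.265,.3): 
        q=proj(g,knob(o,-.115,.256,f)); print(n,f,q.round(1)); q=((q-[x0,y0])*k+k//2).astype(int); cv2.circle(c,tuple(map(int,q)),2,(0,255,255),-1)
    cv2.imwrite(f"pics/{n}_{sys.argv[1]}.png",c)
s=read_state();print(s["clock"],s["eef_pos"],s["force"])
E
python3 chk.py a
```

```text
top 0.2 [309.5 185.9]
top 0.265 [309.6 182.3]
top 0.3 [309.5 180.4]
scene 0.2 [271.4 169.6]
scene 0.265 [269.4 168.4]
scene 0.3 [268.4 167.8]
wrist 0.2 [407.6 220.9]
wrist 0.265 [420.4 219.1]
wrist 0.3 [426.9 217.9]
11.3167 [476.1627152  -63.5315585  260.30848457] [-0.92581431  0.29888446 -0.21486036]
```

View pics/wrist_a.png

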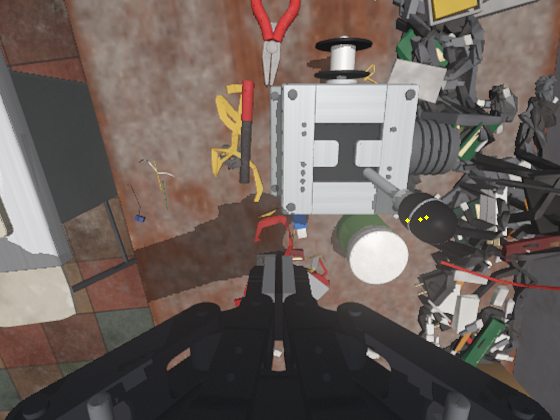

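View pics/scene_a.png

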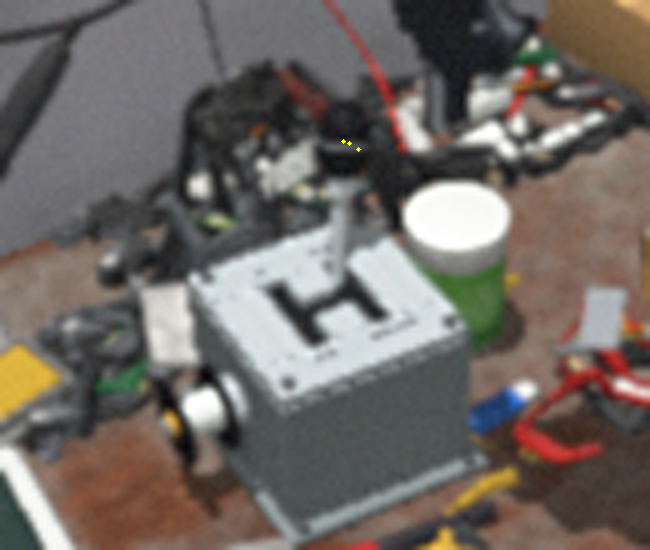

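View pics/top_a.png

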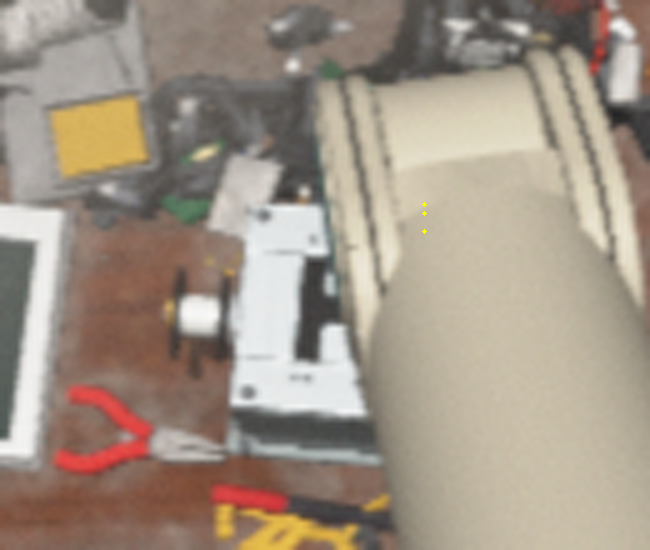

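Wrist view: the knob runs from about column 397 to 456, centre ≈(427,217), which matches the prediction for f=0.30. I'll move the arm aside for an unobstructed top-view check.

>>> {"fn": "servo_tool", "kwargs": {
  "increments": [
    {"dx": -0.5, "dy": -3, "dz": 1, "ax": 0, "ay": 0, "az": 0, "claw": 1},
    {"dx": -1, "dy": -6, "dz": 2, "ax": 0, "ay": 0, "az": 0, "claw": 1},
    {"dx": -2, "dy": -9, "dz": 3, "ax": 0, "ay": 0, "az": 0, "claw": 1},
    {"dx": -3, "dy": -12, "dz": 4, "ax": 0, "ay": 0, "az": 0, "claw": 1},
    {"dx": -4, "dy": -15, "dz": 4, "ax": 0, "ay": 0, "az": 0, "claw": 1},
    {"dx": -5, "dy": -18, "dz": 4, "ax": 0, "ay": 0, "az": 0, "claw": 1},
    {"dx": -6, "dy": -21, "dz": 4, "ax": 0, "ay": 0, "az": 0, "claw": 1},
    {"dx": -7, "dy": -24, "dz": 4, "ax": 0, "ay": 0, "az": 0, "claw": 1}
  ]
}}

```text
clock: 11.98
eef_pos: [405.7, -304.9, 300.7]
tool_rot: [-1.572, 0.001, -1.686]
force: [0.3, -0.8, -0.3]
width: -0.3
```

>>> {"fn": "servo_tool", "kwargs": {
  "increments": [
    {"dx": 0, "dy": -2, "dz": 0, "ax": 0, "ay": 0, "az": 0, "claw": 1},
    {"dx": 0, "dy": -2, "dz": 0, "ax": 0, "ay": 0, "az": 0, "claw": 1},
    {"dx": 0, "dy": -2, "dz": 0, "ax": 0, "ay": 0, "az": 0, "claw": 1},
    {"dx": 0, "dy": -2, "dz": 0, "ax": 0, "ay": 0, "az": 0, "claw": 1}
  ]
}}

```text
clock: 12.32
eef_pos: [406.8, -322.3, 300.7]
tool_rot: [-1.572, 0.002, -1.685]
force: [0.3, 0.5, -0.5]
width: -0.0
```

```bash
python3 chk.py b
```

```text
top 0.2 [309.5 185.9]
top 0.265 [309.6 182.3]
top 0.3 [309.5 180.4]
scene 0.2 [271.4 169.6]
scene 0.265 [269.4 168.4]
scene 0.3 [268.4 167.8]
wrist 0.2 [ 497.5 -197.2]
wrist 0.265 [ 511.9 -194.8]
wrist 0.3 [ 519.1 -193.3]
12.4667 [ 407.04719817 -322.11344315  301.22433339] [ 0.02526653 -0.00365738 -0.37660654]
```

View pics/top_b.png

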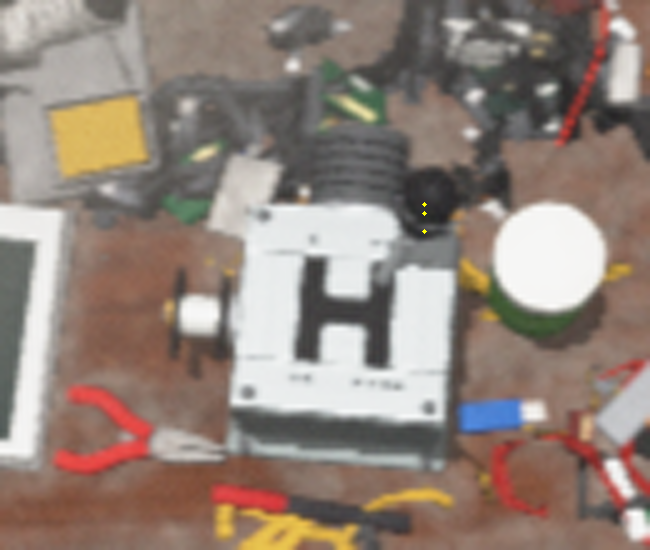

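View pics/scene_b.png

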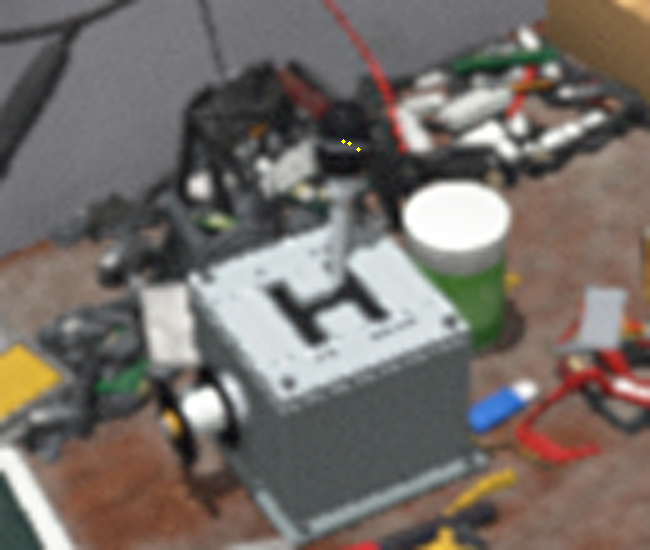

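Top view: the knob is at crop (432,198), at or just past the f=0.30 prediction of (424,204). The scene view agrees at (345,138). The objects lie where they were, so I'm handing in.

```bash
python3 -c "
from cell import *
print(finish_job())"
```

```text
the job is handed in; nothing more can be done
None
```

The lever is in third speed (far right slot) and home against its end stop as far as the cameras show. I handed the job in at about 12.5 s; no verdict was given.

- **What I did:** With the fingers shut I pushed the knob from its left side along the cross channel to the right-hand stop, at about 3–4 N while moving. I then went round to its near side and pushed it up the far right slot to the end. The highest force readings were about 10 N at the right-hand stop and 9 N at the end stop. I never gripped the lever, and the images showed it at about 0 rad fore/aft before and after it crossed.
- **Final checks:** With the arm well clear, the knob matched the position predicted for lever_fore = 0.30 in the scene view, as it had in the wrist view just before. In the top view it sat 1–2 pixels past that point. The pen, memory stick, tin and pliers looked unmoved.
- **Less certain:**
  - The gate's centre came out about 3 mm apart in y between the top and wrist cameras, so I used a value in between.
  - At the end stop the force levelled off at about 8 N instead of rising sharply, so being fully home rests on the images.
  - I did not look again at the pen torch or tweezers; the path kept well above the desk.

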